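Unstack the sample jars and set each on its station

ROBOT

A 6-joint arm with a two-finger parallel gripper is mounted at the origin on a cart in front of the work surface, level with it; the furniture and walls round the work are solid. World frame = base frame: x ahead of the robot, y to its left, z up, the work surface at z = 0. Lengths are in m, angles in rad, forces in N, time in s.
With the tool pointing down it reaches from about 0.25 to 0.725 m from the base axis. Payload 4 kg.
Tool frame: the origin (TCP) lies midway between the tips of the shut fingers; the grasp point (between the pads) lies 19 mm behind it; z points along the fingers, y is the line along which they close (so a half turn about z gives the same grasp; the last joint's range is limited). The gripper opens to 85 mm and grips with 20 to 120 N. Pads are 22 mm wide; open, the fingers measure 114 mm over their backs; the gripper's body (76 mm by 85 mm) begins 54 mm behind the grasp point. The pads swing forward as they close: fully open they stand 13 mm farther back than shut.
Start: joints at [-1.113, 0.241, 0.005, 1.335, 0, 1.571], TCP at [0.221, -0.449, 0.231] pointing down, gripper open.
Joint ranges: [-2.72, 2.72], [-1.05, 1.87], [-1.09, 1.28], [-1.99, 2.15], [-1.42, 1.44], [-3.14, 3.14]. Speed limits (rad/s): [2.79, 2.79, 3.14, 3.14, 3.14, 3.14].

INTERFACE

Orientations are given as a unit quaternion [x, y, z, w].
In Python, from workcell import bot gives the robot as it stands.
- The arm moves only by the tool move_arm, never from a script. Its argument "motion" is a list of rows, each an object of numbers: "x", "y", "z": the shift along the tool's x, y, z in cm; "yaw": the turn about the tool's z in degrees. A call has 1 to 20 rows; each row is the pose to reach, as a shift and turn from the pose commanded when the call began, along the tool's axes at that moment; what a row does not reach only later rows make up. A row lasts 1/8 s, in which the tool goes at most 62.5 mm and 10.7 degrees, less where a joint would pass 70% of its speed; a pose out of reach is approached as far as the arm can. A call with a gripper value outside its range is refused whole. "gripper" is the opening, from -1 (shut) to 1 (fully open), set as the call begins (left out, the last holds). The fingers move at their own pace and stop on an object; the grip force is fixed at half the most. Time passes only in rows, so rows that repeat a pose let the fingers close. It gives the time, the measured TCP pose, the force, the opening and the grip force at its end, in the units of the state.
- bot.get_obs(): the state, without advancing time (a new reading comes with each control period).
- bot.camera(name): name is "scene" or "top" or "wrist"; returns the picture (480x640x3 uint8, blue, green, red); there is no depth.
- bot.camera_model(name): a dict with "K" (3x3 intrinsics, pixels), "world_from_camera" (4x4, takes a point from camera to world coordinates). Camera axes: x right, y down, z forward; pixel columns grow to the right and rows downward; lengths in m; the calibration is good to about 2 mm. A picture is of the moment at which its call begins: read the wrist's pose just before it. camera_model takes no time and is no camera call; for the wrist camera it gives the pose at the moment of the call.
- bot.job_done(): hands the job in; it is judged then, once.
Trained networks look in the newest picture that a camera, given by its name, has taken for a name from the list of things; names that differ only in an ending like _2 or _b are one class to them, and where a whole thing is asked for, a point or a joint stands for the part that bears it (a point fixed in the world has none). Each returns a list of dicts, best first, with "score" (0 to 1); they miss things now and then, are a little off and sometimes report something else, mostly with a low value. They report only what shows in the picture. A call takes as long as a camera call. They do not tell look-alikes from the thing itself.
- bot.cut_out(camera, name): "mask" (480x640 bool, what is visible of it) and "centre" ([row, column] in pixels, amid what is visible of it).
The state is a dict: "clock": time; "joint_pos": joint angles; "joint_vel": joint speeds; "tau": joint torques, N m; "eef_pos": TCP position; "tool_rot": TCP orientation; "ft_force": force on the tool from outside, world axes, zero at the start; "ft_torque": the same for the moment, N m; "grip_width": finger opening in m; "grasp_force": force on a finger pad.
Only numpy, scipy, OpenCV 4.12 (cv2) and the standard library are available. Lean on these libraries where they do the work, as an engineer would, in place of code of your own. Each camera call takes 0.05 s, during which the arm holds its last target. There are 200 camera calls.

TASK

The sample jars were left stacked. Take the two stacks apart and stand each jar upright inside the rim of the jar stand that has the colour of its lid (black, green, blue), and stand the brass weight upright in the middle of the brass weight pad. Do not tip over any of them, and leave the amber bottle and the small vial standing where they are.

Things in the scene. Friction and masses are not known exactly. Their poses are not given: they have to be found in the camera images.
- jar_black_mid (a point): White plastic sample jar with a black screw lid, loose, 66 mm in diameter, 91 mm tall with its lid; the lid is the top 17 mm and is 62 mm across, a good grip from above (lid and body are one piece). About 200 g. The point is the jar's centre, half-way up (45.5 mm above its underside); z is the jar's upright axis. At the start the green-lid jar stands on its lid.
- jar_green_mid (a point): White plastic sample jar with a green screw lid, loose, 52 mm in diameter, 67 mm tall with its lid; the lid is the top 17 mm and is 48 mm across, a good grip from above (lid and body are one piece). About 120 g. The point is the jar's centre, half-way up (33.5 mm above its underside); z is the jar's upright axis. At the start it stands on the lid of the black-lid jar.
- jar_blue_mid (a point): White plastic sample jar with a blue screw lid, loose, 58 mm in diameter, 83 mm tall with its lid; the lid is the top 17 mm and is 54 mm across, a good grip from above (lid and body are one piece). About 160 g. The point is the jar's centre, half-way up (41.5 mm above its underside); z is the jar's upright axis. At the start the brass weight stands on its lid.
- weight_mid (a point): Brass check weight, loose, 25 mm in diameter, 30 mm tall, about 110 g: a straight round body up to about 17 mm and a narrower knob above it; grip it round the straight body, 25 mm wide, for fingers slip off the tapering part above. The point is its centre, 15 mm above its underside; z is its upright axis. At the start it stands on the lid of the blue-lid jar.
- stand_black: Fixed low round jar stand of black plastic, 92 mm in outer diameter, with a small card holder on one side. A rim 4 mm thick rises to 10 mm above the bench round a flat floor 4 mm above the bench and 84 mm across. The origin is at its centre, at bench level; z is up.
- stand_green: Fixed low round jar stand of green plastic, 92 mm in outer diameter, with a small card holder on one side. A rim 4 mm thick rises to 10 mm above the bench round a flat floor 4 mm above the bench and 84 mm across. The origin is at its centre, at bench level; z is up.
- stand_blue: Fixed low round jar stand of blue plastic, 92 mm in outer diameter, with a small card holder on one side. A rim 4 mm thick rises to 10 mm above the bench round a flat floor 4 mm above the bench and 84 mm across. The origin is at its centre, at bench level; z is up.
- weight_pad: Fixed round weight pad: a brass disc 60 mm in diameter on a wider dark steel foot (76 mm). The flat rimless top is 16 mm above the bench. The origin is at its centre, at bench level; z is up.
- bottle_mid (a point): Bystander: amber glass bottle with a white cap, loose, 56 mm in diameter, 114 mm tall. The point is its centre, 57 mm up. Not to be disturbed.
- vial_mid (a point): Bystander: small clear vial with a black cap, loose, 27 mm in diameter, 56 mm tall. The point is its centre, 28 mm up. Not to be disturbed.
There are look-alikes about, which are no part of the job. There is more than one size of the stand_green; the job needs the larger.

How it is judged:
At the end, for the whole second after the job is handed in: Each jar stands upright (within 4.5 degrees) on the floor of the stand of its lid's colour, its centre within 18 mm of the stand's; the brass weight stands upright on the weight pad, its centre within 18 mm of the pad's; heights within 3 mm; all at rest (horizontal distance between jar_black_mid and stand_black below 0.018 m and z of jar_black_mid in the frame of stand_black between 0.0465 and 0.0525 m and angle between each of jar_black_mid, jar_green_mid, jar_blue_mid, weight_mid's own z axis and vertical below 0.08 rad and linear speed of each of jar_black, jar_green, jar_blue, weight below 0.02 m/s and horizontal distance between jar_green_mid and stand_green below 0.018 m and z of jar_green_mid in the frame of stand_green between 0.0345 and 0.0405 m and horizontal distance between jar_blue_mid and stand_blue below 0.018 m and z of jar_blue_mid in the frame of stand_blue between 0.0425 and 0.0485 m and horizontal distance between weight_mid and weight_pad below 0.018 m and z of weight_mid in the frame of weight_pad between 0.028 and 0.034 m); the robot touches nothing.
It fails at once if a jar or the brass weight is tipped over (more than 35 degrees) (angle between any of jar_black_mid, jar_green_mid, jar_blue_mid, weight_mid's own z axis and vertical above 0.61 rad).
It fails at once if the amber bottle is moved more than 25 mm or knocked over (distance of bottle_mid from where it was at the start of the episode above 0.025 m or angle between bottle_mid's own z axis and vertical above 0.5 rad).
It fails at once if the small vial is moved more than 25 mm or knocked over (distance of vial_mid from where it was at the start of the episode above 0.025 m or angle between vial_mid's own z axis and vertical above 0.5 rad).
It also fails if it takes over 106 s, if anything falls off the work surface, if the arm or the gripper's body presses on something with over 40 N, if the wrist force passes 120 N, or if a joint passes its speed limit or range.

## Working session

There is one attempt and no reset: what is moved stays moved. The work goes in short steps, Python scripts to look and compute and a tool call to move; the robot and the scene stay as the last step left them, time stands still between calls to the robot, and variables do not carry over. Pictures are saved under pics/ and viewed, at most 14 in all, crops included, and the job is handed in when it is done.

Besides the shell and the picture viewer there is one more tool, called after "Request:" as name(argument=value, ...), one argument or row to a line, values as JSON. move_arm: Moves the arm, as the interface text tells. Its arguments: {"type":"object","properties":{"motion":{"type":"array"},"gripper":{"type":"number"}},"required":["motion"]}

```bash
mkdir -p pics; cat > h.py <<'E'
import numpy as np, cv2
from workcell import bot
def ray(cam,row,col,z):
    m=bot.camera_model(cam);K=np.array(m["K"]);T=np.array(m["world_from_camera"])
    d=T[:3,:3]@np.linalg.solve(K,[col,row,1.0]);o=T[:3,3]
    return (o+d*(z-o[2])/d[2])[:2]
E
python3 - <<'E'
from h import *
for c in("top","scene"):
    cv2.imwrite(f"pics/{c}0.png",bot.camera(c))
    m=bot.camera_model(c);print(c,np.round(np.array(m["world_from_camera"]),3).tolist(),np.round(m["K"],0).tolist())
Z=dict(jar_black_mid=.0455,jar_green_mid=.12,jar_blue_mid=.083,weight_mid=.1,stand_black=.005,stand_green=.005,stand_blue=.005,weight_pad=.016,bottle_mid=.114,vial_mid=.056)
for n,z in Z.items():
    for d in bot.cut_out("top",n)[:4]:
        r,c=d["centre"];print(n,round(d["score"],2),int(r),int(c),int(d["mask"].sum()),np.round(ray("top",r,c,z),3))
o=bot.get_obs();print(o["eef_pos"],o["tool_rot"],o["grip_width"],o["clock"])
E
```

```text
top [[0.015, -0.991, 0.13, 0.421], [-1.0, -0.016, -0.009, 0.067], [0.011, -0.13, -0.992, 1.268], [0.0, 0.0, 0.0, 1.0]] [[533.0, 0.0, 319.0], [0.0, 533.0, 243.0], [0.0, 0.0, 1.0]]
scene [[-0.483, -0.35, 0.803, -0.532], [-0.875, 0.165, -0.454, 0.675], [0.027, -0.922, -0.386, 0.649], [0.0, 0.0, 0.0, 1.0]] [[533.0, 0.0, 327.0], [0.0, 533.0, 237.0], [0.0, 0.0, 1.0]]
jar_black_mid 0.57 226 334 283 [0.62  0.022]
jar_green_mid 0.79 211 337 547 [0.642 0.019]
jar_blue_mid 0.91 219 388 504 [ 0.634 -0.099]
jar_blue_mid 0.27 278 377 784 [ 0.498 -0.074]
stand_black 0.65 283 312 1262 [0.489 0.071]
stand_green 0.94 275 233 1288 [0.507 0.257]
stand_green 0.78 290 163 643 [0.469 0.422]
stand_green 0.37 279 380 814 [ 0.503 -0.091]
stand_blue 0.69 284 444 1346 [ 0.492 -0.241]
weight_pad 0.91 277 379 802 [ 0.506 -0.086]
weight_pad 0.73 198 368 143 [ 0.695 -0.061]
bottle_mid 0.95 216 467 668 [ 0.636 -0.268]
[ 0.22100049 -0.44850531  0.23130255] [9.73913025e-01 2.26921614e-01 1.02341756e-05 3.02257649e-06] 0.08556152347759864 0.6
```

View pics/top0.png

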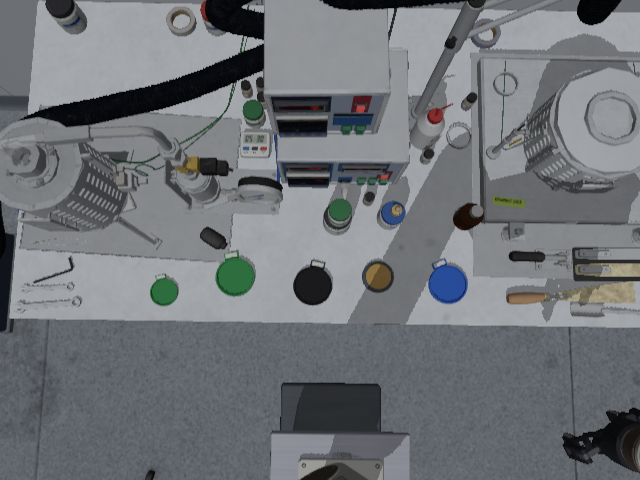

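View pics/scene0.png

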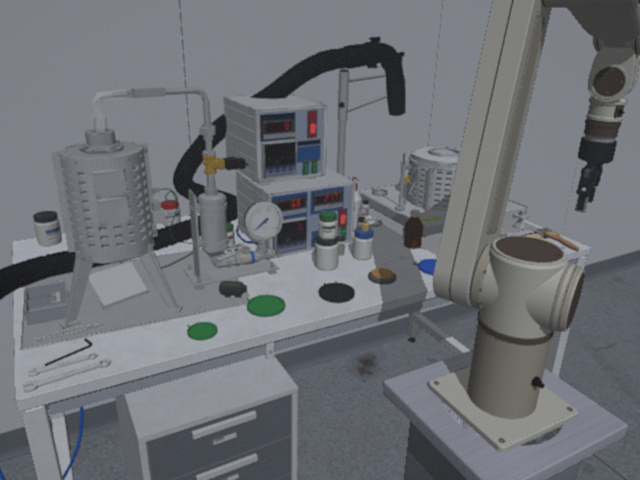

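The larger green stand is at (275,235); the small look-alike is at (290,163). The green-lid jar to move is on the stack at (210,340), and the one at (112,253) is a look-alike. The weight sits on the blue lid at (212,393). The vial is the capped one at (198,368), the bottle is at (216,467), and the stands are black (284,313), pad (277,378) and blue (284,447).

```bash
cat >> h.py <<'E'
def incirc(mask):
    D=cv2.distanceTransform(mask.astype(np.uint8),cv2.DIST_L2,5);m=D>D.max()-0.6
    r,c=np.nonzero(m);return r.mean(),c.mean(),D.max()
def rt():
    o=bot.get_obs();from scipy.spatial.transform import Rotation as R
    return o,R.from_quat(o["tool_rot"]).as_matrix()
def go(x,y,z,ang=None):
    """shift (cm) and yaw (deg) to world TCP xyz, tool-x world heading ang deg"""
    o,R=rt();s=R.T@(np.array([x,y,z])-o["eef_pos"])*100
    a=np.degrees(np.arctan2(R[1,0],R[0,0]));yaw=0 if ang is None else -((ang-a+180)%360-180)
    print("shift",np.round(s,2),"yaw",round(yaw,1),"heading",round(a,1),"tcp",np.round(o["eef_pos"],4),"t",o["clock"])
E
python3 - <<'E'
from h import *
im=bot.camera("top")
for n,z in dict(stand_black=.01,stand_green=.01,stand_blue=.01,weight_pad=.016).items():
    d=bot.cut_out("top",n)[0];r,c,D=incirc(d["mask"])
    print(n,round(r,1),round(c,1),"R",round(D/533*1.26,4),np.round(ray("top",r,c,z),4))
hsv=cv2.cvtColor(im,cv2.COLOR_BGR2HSV)
def lid(name,lo,hi,win,z):
    m=cv2.inRange(hsv,lo,hi);w=np.zeros_like(m);w[win[0]:win[1],win[2]:win[3]]=1;m=m*w
    m=cv2.morphologyEx(m,cv2.MORPH_CLOSE,np.ones((9,9)))
    n,l,st,ce=cv2.connectedComponentsWithStats(m);i=1+st[1:,4].argmax()
    (cx,cy),R=cv2.minEnclosingCircle(np.argwhere(l==i)[:,::-1].astype(np.float32));print(name,ce[i],st[i],cx,cy,R,np.round(ray("top",cy,cx,z),4))
lid("green",(45,80,30),(85,255,255),(190,232,320,360),.158)
lid("blue",(95,80,30),(125,255,255),(195,235,372,412),.083)
for n,r,c,z in(("vial cap",198,369,.056),("bottlecap",212,475,.114),("box base L",188,282,0),("box base R",188,400,0),("weight knob",209,396,.113)):print(n,np.round(ray("top",r,c,z),3))
T=np.array(bot.camera_model("wrist")["world_from_camera"]);o,R=rt()
print("cam in tool",np.round(R.T@(T[:3,3]-o["eef_pos"]),3),np.round(R.T@T[:3,:3],2).tolist())
cv2.imwrite("pics/crop1.png",cv2.resize(im[170:310,200:500],None,fx=2.6,fy=2.6,interpolation=cv2.INTER_CUBIC))
go(.52,-.0,.33,180)
E
```

```text
stand_black 286.0 312.0 R 0.043 [0.4835 0.0717]
stand_green 292.3 163.3 R 0.0321 [0.4634 0.4201]
stand_blue 284.2 447.4 R 0.0439 [ 0.4926 -0.2483]
weight_pad 276.8 377.4 R 0.0364 [ 0.5071 -0.0819]
green [339.61025641 209.43589744] [329 199  22  22 390] 339.63128662109375 209.37258911132812 11.153504371643066 [0.6392 0.0152]
blue [392.04918033 213.2431694 ] [381 201  24  24 366] 392.77874755859375 212.41592407226562 12.058980941772461 [ 0.6489 -0.1087]
vial cap [ 0.687 -0.058]
bottlecap [ 0.647 -0.286]
box base L [0.721 0.149]
box base R [ 0.726 -0.139]
weight knob [ 0.651 -0.111]
cam in tool [ 0.082 -0.    -0.143] [[-0.0, -0.95, -0.32], [1.0, -0.0, -0.0], [0.0, -0.32, 0.95]]
shift [ 46.64 -27.02  -9.87] yaw -153.8 heading 26.2 tcp [ 0.221  -0.4485  0.2313] t 0.85
```

View pics/crop1.png

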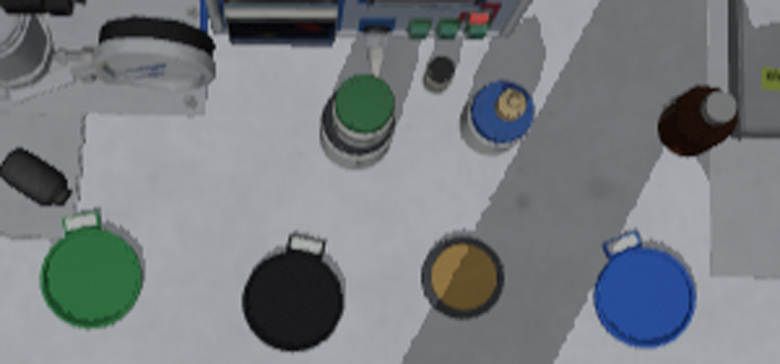

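Crop: large green stand at (92,277), black at (293,300), pad at (462,275) and blue at (645,297). The green-lid stack is at (363,105), the weight on the blue lid at (511,103), and the vial cap at (440,73) sits behind and between the stacks. These match the descriptions. Next I move to a viewing pose with the camera facing the robot's side and the fingers closing along world y.

Request:
move_arm(
  motion=[
    {"x": 50, "y": -22, "z": -7, "yaw": -154},
    {"x": 50, "y": -22, "z": -7, "yaw": -154},
    {"x": 50, "y": -22, "z": -7, "yaw": -154},
    {"x": 50, "y": -22, "z": -7, "yaw": -154},
    {"x": 50, "y": -22, "z": -7, "yaw": -154},
    {"x": 50, "y": -22, "z": -7, "yaw": -154},
    {"x": 50, "y": -22, "z": -7, "yaw": -154},
    {"x": 50, "y": -22, "z": -7, "yaw": -154},
    {"x": 50, "y": -22, "z": -7, "yaw": -154},
    {"x": 50, "y": -22, "z": -7, "yaw": -154},
    {"x": 50, "y": -22, "z": -7, "yaw": -154},
    {"x": 50, "y": -22, "z": -7, "yaw": -154},
    {"x": 50, "y": -22, "z": -7, "yaw": -154},
    {"x": 50, "y": -22, "z": -7, "yaw": -154},
    {"x": 50, "y": -22, "z": -7, "yaw": -154},
    {"x": 50, "y": -22, "z": -7, "yaw": -154},
    {"x": 50, "y": -22, "z": -7, "yaw": -154},
    {"x": 50, "y": -22, "z": -7, "yaw": -154},
  ],
)

```text
clock: 3.1
eef_pos: [0.5723, -0.0302, 0.3013]
tool_rot: [-0.002, 1.0, -0.0, -0.0]
ft_force: [0.1, -0.9, 0.8]
grip_width: 0.0857
grasp_force: 0.0
```

```bash
cat >> h.py <<'E'
def lid(cam,name,z,lo,hi,inst=0,im=None):
    """centre of the coloured lid top at height z inside the network's mask"""
    ds=bot.cut_out(cam,name)
    hsv=cv2.cvtColor(im,cv2.COLOR_BGR2HSV)
    for d in ds[:2]:
        m=cv2.inRange(hsv,lo,hi)*cv2.dilate(d["mask"].astype(np.uint8),np.ones((5,5)))
        ys,xs=np.nonzero(m)
        if len(xs)<30: print(name,"none",d["score"],d["centre"]);continue
        m=cv2.morphologyEx(m,cv2.MORPH_CLOSE,np.ones((9,9)))
        c,_=cv2.findContours(m,cv2.RETR_EXTERNAL,cv2.CHAIN_APPROX_NONE);c=max(c,key=cv2.contourArea)
        P=np.array([ray(cam,v,u,z) for u,v in c[:,0]])
        (cx,cy),R=cv2.minEnclosingCircle(P.astype(np.float32))
        print(name,round(d["score"],2),np.round(d["centre"]),"lid world",round(cx,4),round(cy,4),"R",round(R,4),"far x",P[:,0].max().round(4),"y range",P[:,1].min().round(4),P[:,1].max().round(4))
E
python3 - <<'E'
from h import *
o,R=rt();im=bot.camera("wrist");cv2.imwrite("pics/w1.png",im)
lid("wrist","jar_green_mid",.158,(40,70,25),(90,255,255),im=im)
lid("wrist","jar_blue_mid",.083,(95,70,25),(130,255,255),im=im)
for n in("weight_mid","vial_mid","jar_black_mid"):
    for d in bot.cut_out("wrist",n)[:2]:
        r,c=d["centre"];print(n,round(d["score"],2),int(r),int(c),np.round(ray("wrist",r,c,{"weight_mid":.098,"vial_mid":.04,"jar_black_mid":.05}[n]),4))
go(.64,.015,.21,180)
E
```

```text
jar_green_mid none 0.51 [259.2, 249.7]
jar_blue_mid 0.96 [258. 248.] lid world 0.6491 -0.1083 R 0.0297 far x 0.6772 y range -0.1371 -0.0824
weight_mid 0.56 286 232 [ 0.6538 -0.1134]
vial_mid 0.82 293 290 [ 0.6909 -0.0584]
jar_black_mid 0.9 243 349 [0.6228 0.0099]
shift [-6.79  4.49  9.13] yaw 0.2 heading -179.8 tcp [ 0.5723 -0.0302  0.3013] t 3.4
```

View pics/w1.png

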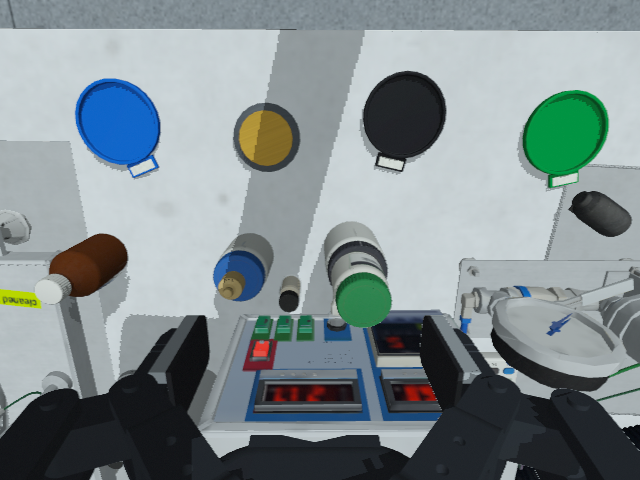

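Wrist view: green lid at (363,301) and blue lid at (242,272) with the weight at (230,287). The vial is at (290,293) and the instrument front lies right behind the stacks. All four stands are clear at the top of the image.

```bash
cat >> h.py <<'E'
def colc(cam,im,win,lo,hi,z,name=""):
    hsv=cv2.cvtColor(im,cv2.COLOR_BGR2HSV);m=cv2.inRange(hsv,lo,hi);w=np.zeros_like(m);w[win[0]:win[1],win[2]:win[3]]=1
    m=cv2.morphologyEx(m*w,cv2.MORPH_CLOSE,np.ones((9,9)))
    c,_=cv2.findContours(m,cv2.RETR_EXTERNAL,cv2.CHAIN_APPROX_NONE);c=max(c,key=cv2.contourArea)
    P=np.array([ray(cam,v,u,z) for u,v in c[:,0]]);(cx,cy),R=cv2.minEnclosingCircle(P.astype(np.float32))
    print(name,"centre",round(cx,4),round(cy,4),"R",round(R,4),"x",P[:,0].min().round(4),P[:,0].max().round(4),"y",P[:,1].min().round(4),P[:,1].max().round(4))
E
python3 - <<'E'
from h import *
im=cv2.imread("pics/w1.png")
G=((40,70,25),(90,255,255));B=((95,70,25),(130,255,255))
colc("wrist",im,(268,335,325,400),*G,.158,"green lid")
colc("wrist",im,(85,172,520,612),*G,.010,"green stand")
colc("wrist",im,(70,165,70,165),*B,.010,"blue stand")
colc("wrist",im,(95,180,225,305),(10,80,30),(30,255,255),.016,"pad brass")
colc("wrist",im,(260,305,212,250),(10,60,30),(30,255,255),.098,"weight")
colc("wrist",im,(65,162,360,450),(0,0,0),(180,255,60),.010,"black stand")
for n,r,c,z in(("panel bottom z0",318,240,0),("bottle",290,52,.114)):print(n,np.round(ray("wrist",r,c,z),3))
E
```

```text
green lid centre 0.6383 0.0128 R 0.0266 x 0.6119 0.6646 y -0.0109 0.0367
green stand centre 0.5062 0.2523 R 0.0477 x 0.4599 0.5471 y 0.205 0.2996
blue stand centre 0.5009 -0.2457 R 0.0528 x 0.4498 0.5408 y -0.2958 -0.2023
pad brass centre 0.5115 -0.0844 R 0.0302 x 0.4817 0.5406 y -0.1138 -0.0545
weight centre 0.6525 -0.1142 R 0.0163 x 0.6368 0.6683 y -0.1281 -0.1011
black stand centre 0.4915 0.0658 R 0.0512 x 0.4418 0.5364 y 0.0243 0.1148
panel bottom z0 [ 0.747 -0.13 ]
bottle [ 0.651 -0.287]
```

Request:
move_arm(
  motion=[
    {"x": -3, "y": 4.4, "z": 5},
    {"x": -6.8, "y": 4.4, "z": 10},
    {"x": -6.8, "y": 4.4, "z": 12},
    {"x": -6.8, "y": 4.4, "z": 14},
    {"x": -6.8, "y": 4.4, "z": 16},
    {"x": -6.8, "y": 4.4, "z": 17.4},
    {"x": -6.8, "y": 4.4, "z": 17.4},
    {"x": -6.8, "y": 4.4, "z": 17.4},
  ],
)

```text
invalid input at $.motion[0]: expected keys x, y, z, yaw
```

```bash
python3 - <<'E'
from h import *
go(.640,.0135,.126,180);cv2.imwrite("pics/w2.png",bot.camera("wrist"))
E
```

```text
shift [-6.79  4.34 17.53] yaw 0.2 heading -179.8 tcp [ 0.5723 -0.0302  0.3013] t 3.4
```

View pics/w2.png

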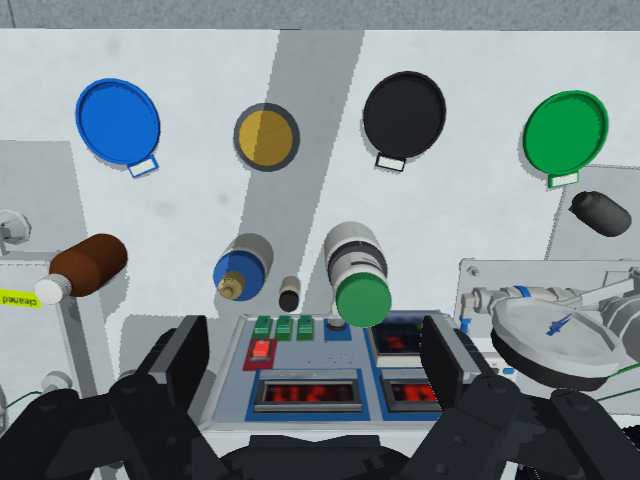

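The view is unchanged, because that call was refused: every row needs a yaw key.

Request:
move_arm(
  motion=[
    {"x": -3, "y": 4.3, "z": 5, "yaw": 0},
    {"x": -6.8, "y": 4.3, "z": 10, "yaw": 0},
    {"x": -6.8, "y": 4.3, "z": 12, "yaw": 0},
    {"x": -6.8, "y": 4.3, "z": 14, "yaw": 0},
    {"x": -6.8, "y": 4.3, "z": 16, "yaw": 0},
    {"x": -6.8, "y": 4.3, "z": 17.4, "yaw": 0},
    {"x": -6.8, "y": 4.3, "z": 17.4, "yaw": 0},
    {"x": -6.8, "y": 4.3, "z": 17.4, "yaw": 0},
  ],
)

```text
clock: 4.45
eef_pos: [0.6406, 0.0131, 0.1282]
tool_rot: [-0.002, 1.0, 0.0, 0.001]
ft_force: [-1.1, -0.4, -0.5]
grip_width: 0.0856
grasp_force: 0.0
```

```bash
python3 - <<'E'
from h import *
go(.640,.0135,.126,180);cv2.imwrite("pics/w3.png",bot.camera("wrist"))
E
```

```text
shift [0.06 0.04 0.22] yaw 0.2 heading -179.8 tcp [0.6406 0.0131 0.1282] t 4.45
```

View pics/w3.png

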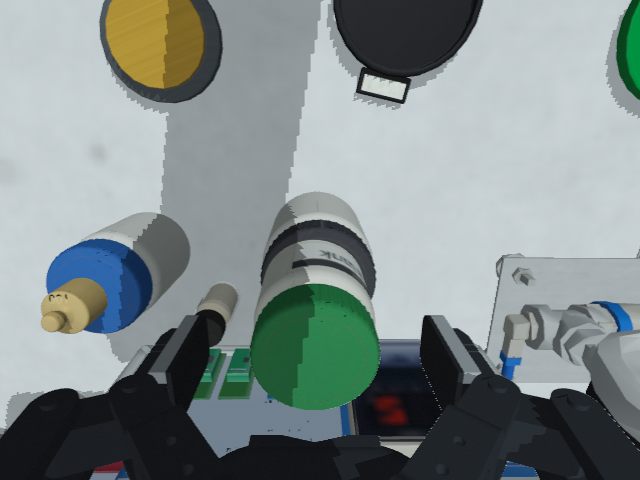

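The lid spans columns 251–380 and the pads are at 200 and 425, so it is centred. I'll close.

Request:
move_arm(
  motion=[
    {"x": 0, "y": 0, "z": 0, "yaw": 0},
    {"x": 0, "y": 0, "z": 0, "yaw": 0},
    {"x": 0, "y": 0, "z": 0, "yaw": 0},
    {"x": 0, "y": 0, "z": 0, "yaw": 0},
    {"x": 0, "y": 0, "z": 0, "yaw": 0},
    {"x": 0, "y": 0, "z": 0, "yaw": 0},
    {"x": 0, "y": 0, "z": 0, "yaw": 0},
  ],
  gripper=-1,
)

```text
clock: 5.38
eef_pos: [0.6411, 0.013, 0.1287]
tool_rot: [-0.002, 1.0, -0.0, 0.001]
ft_force: [0.3, -0.7, 5.7]
grip_width: 0.0463
grasp_force: 59.8
```

Request:
move_arm(
  motion=[
    {"x": 0, "y": 0, "z": -2, "yaw": 0},
    {"x": 0, "y": 0, "z": -5, "yaw": 0},
    {"x": 4, "y": 0, "z": -6, "yaw": 0},
    {"x": 8, "y": 2, "z": -6, "yaw": 0},
    {"x": 12, "y": 6, "z": -6, "yaw": 0},
    {"x": 13.7, "y": 10, "z": -6, "yaw": 0},
    {"x": 13.7, "y": 15, "z": -5, "yaw": 0},
    {"x": 13.7, "y": 20, "z": -4, "yaw": 0},
    {"x": 13.7, "y": 23, "z": -2, "yaw": 0},
    {"x": 13.7, "y": 23.9, "z": 1, "yaw": 0},
    {"x": 13.7, "y": 23.9, "z": 4, "yaw": 0},
    {"x": 13.7, "y": 23.9, "z": 5, "yaw": 0},
    {"x": 13.7, "y": 23.9, "z": 5, "yaw": 0},
  ],
)

```text
clock: 7.0
eef_pos: [0.5015, 0.2511, 0.0767]
tool_rot: [-0.002, 1.0, -0.0, -0.001]
ft_force: [-0.6, 0.6, -0.8]
grip_width: 0.0464
grasp_force: 60.3
```

```bash
python3 - <<'E'
from h import *
go(.504,.252,.0427,180);im=bot.camera("wrist");cv2.imwrite("pics/w4.png",im)
o=bot.get_obs();print(o["grip_width"],o["ft_force"])
E
```

```text
shift [-0.25  0.09  3.39] yaw 0.2 heading -179.8 tcp [0.5015 0.2511 0.0767] t 7.0
0.046779769108287225 [-0.30955986 -0.0751129  -1.07245099]
```

View pics/w4.png

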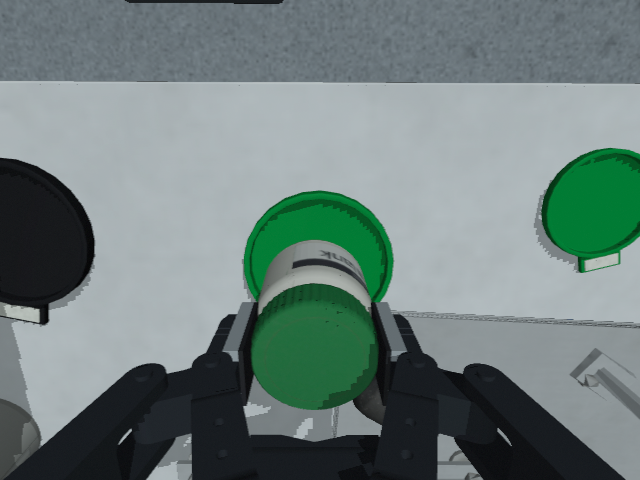

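The jar hangs over the larger green stand: its rim spans columns 244–393 with the near edge at row 192, and the jar is centred at column 315.

```bash
python3 - <<'E'
from h import *
print(ray("wrist",192,318,.010)+[.046,0],ray("wrist",255,244,.01),ray("wrist",255,393,.01))
E
```

```text
[0.50619355 0.25394829] [0.49891752 0.20924645] [0.49865843 0.29977819]
```

Request:
move_arm(
  motion=[
    {"x": -0.4, "y": 0.3, "z": 1, "yaw": 0},
    {"x": -0.4, "y": 0.3, "z": 2, "yaw": 0},
    {"x": -0.4, "y": 0.3, "z": 2.7, "yaw": 0},
    {"x": -0.4, "y": 0.3, "z": 3.2, "yaw": 0},
    {"x": -0.4, "y": 0.3, "z": 3.4, "yaw": 0},
    {"x": -0.4, "y": 0.3, "z": 3.4, "yaw": 0},
  ],
)

```text
clock: 7.8
eef_pos: [0.5061, 0.2546, 0.0432]
tool_rot: [-0.002, 1.0, -0.0, -0.0]
ft_force: [0.0, 0.6, -1.4]
grip_width: 0.0465
grasp_force: 60.3
```

Request:
move_arm(
  motion=[
    {"x": 0, "y": 0, "z": 0.1, "yaw": 0},
    {"x": 0, "y": 0, "z": 0.1, "yaw": 0},
    {"x": 0, "y": 0, "z": 0.1, "yaw": 0},
    {"x": 0, "y": 0, "z": 0.1, "yaw": 0},
    {"x": 0, "y": 0, "z": 0.1, "yaw": 0},
    {"x": 0, "y": 0, "z": -2, "yaw": 0},
    {"x": 0, "y": 0, "z": -6, "yaw": 0},
    {"x": 0, "y": 0, "z": -11, "yaw": 0},
    {"x": 0, "y": -4, "z": -15, "yaw": 0},
    {"x": 0, "y": -10, "z": -16, "yaw": 0},
    {"x": 0, "y": -16, "z": -16, "yaw": 0},
    {"x": 0, "y": -22, "z": -16, "yaw": 0},
    {"x": -2, "y": -28, "z": -16, "yaw": 0},
    {"x": -6, "y": -32, "z": -16, "yaw": 0},
    {"x": -9.4, "y": -35.5, "z": -16, "yaw": 0},
    {"x": -9.4, "y": -35.5, "z": -16, "yaw": 0},
    {"x": -9.4, "y": -35.5, "z": -16, "yaw": 0},
  ],
  gripper=1,
)

```text
clock: 9.93
eef_pos: [0.6008, -0.0998, 0.2028]
tool_rot: [-0.002, 1.0, 0.0, -0.001]
ft_force: [-0.5, 0.2, 0.7]
grip_width: 0.0855
grasp_force: 0.0
```

```bash
python3 - <<'E'
from h import *
go(.652,-.112,.086,180);im=bot.camera("wrist");cv2.imwrite("pics/w5.png",im)
for d in bot.cut_out("wrist","weight_mid")[:2]:print(d["score"],d["centre"],d["mask"].sum(), [np.nonzero(d["mask"])[i].min() for i in(0,1)],[np.nonzero(d["mask"])[i].max() for i in(0,1)])
lid("wrist","jar_blue_mid",.083,(95,70,25),(130,255,255),im=im)
E
```

```text
shift [-5.13 -1.25 11.67] yaw 0.2 heading -179.8 tcp [ 0.6008 -0.0998  0.2028] t 9.925
0.92 [307.2, 292.6] 1123 [np.int64(286), np.int64(276)] [np.int64(326), np.int64(309)]
jar_blue_mid 0.73 [272. 307.] lid world 0.6492 -0.1086 R 0.0298 far x 0.6787 y range -0.1369 -0.0832
```

View pics/w5.png

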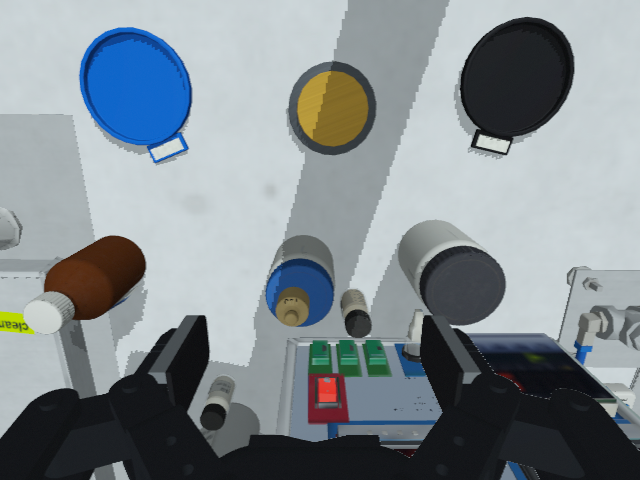

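Weight with its knob at about (316,294) on the blue lid at (298,300). Vial at (357,315), black lid now bare at (462,285), and the pad, black and blue stands are clear.

```bash
python3 - <<'E'
from h import *
im=cv2.imread("pics/w5.png")
print("knob",ray("wrist",317,294.5,.113),"body",ray("wrist",302,292.5,.100),"base edges",ray("wrist",300,276,.095),ray("wrist",300,309,.095))
colc("wrist",im,(60,155,288,376),(10,80,30),(30,255,255),.016,"pad")
colc("wrist",im,(240,330,410,510),(0,0,0),(180,110,95),.091,"black lid")
for n,pts in(("black",((16,520),(75,459),(75,575))),("blue",((27,124),(88,79),(88,192)))):print(n,[np.round(ray("wrist",*p,.010),4).tolist() for p in pts])
E
```

```text
knob [ 0.65316419 -0.11221266] body [ 0.64803056 -0.11427992] base edges [ 0.64902039 -0.12705294] [ 0.64890503 -0.10207585]
pad centre 0.5114 -0.0836 R 0.0302 x 0.482 0.5413 y -0.1133 -0.0536
black lid centre 0.6436 0.008 R 0.0386 x 0.6065 0.6761 y -0.0266 0.0465
black [[0.4407, 0.0646], [0.4838, 0.0216], [0.4833, 0.1183]]
blue [[0.4501, -0.2515], [0.4955, -0.2965], [0.495, -0.2016]]
```

Request:
move_arm(
  motion=[
    {"x": -3, "y": -1.0, "z": 2, "yaw": 0},
    {"x": -5, "y": -1.4, "z": 4, "yaw": 0},
    {"x": -5, "y": -1.4, "z": 6, "yaw": 0},
    {"x": -5, "y": -1.4, "z": 7.5, "yaw": 0},
    {"x": -5, "y": -1.4, "z": 7.5, "yaw": 0},
    {"x": -5, "y": -1.4, "z": 7.5, "yaw": 0},
  ],
  gripper=0.06,
)

```text
clock: 10.82
eef_pos: [0.6519, -0.1136, 0.1295]
tool_rot: [-0.002, 1.0, -0.0, 0.001]
ft_force: [0.5, 0.8, 0.8]
grip_width: 0.0455
grasp_force: 0.0
```

```bash
python3 - <<'E'
from h import *
go(.651,-.1135,.086,180);im=bot.camera("wrist");cv2.imwrite("pics/w6.png",im[200:,100:540])
E
```

```text
shift [0.1  0.01 4.35] yaw 0.3 heading -179.7 tcp [ 0.6519 -0.1136  0.1295] t 10.825
```

View pics/w6.png

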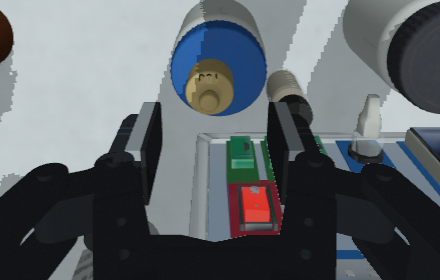

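The weight is at column 210 in the crop, midway between the pads (150 and 275). I'll descend and grip.

Request:
move_arm(
  motion=[
    {"x": 0.1, "y": 0, "z": 1.5, "yaw": 0},
    {"x": 0.1, "y": 0, "z": 3, "yaw": 0},
    {"x": 0.1, "y": 0, "z": 3.8, "yaw": 0},
    {"x": 0.1, "y": 0, "z": 4.2, "yaw": 0},
    {"x": 0.1, "y": 0, "z": 4.3, "yaw": 0},
    {"x": 0.1, "y": 0, "z": 4.3, "yaw": 0},
  ],
)

```text
clock: 11.62
eef_pos: [0.6509, -0.1139, 0.0856]
tool_rot: [-0.002, 1.0, -0.0, 0.0]
ft_force: [-0.5, 0.2, -0.2]
grip_width: 0.0451
grasp_force: 0.0
```

Request:
move_arm(
  motion=[
    {"x": 0, "y": 0, "z": 0, "yaw": 0},
    {"x": 0, "y": 0, "z": 0, "yaw": 0},
    {"x": 0, "y": 0, "z": 0, "yaw": 0},
    {"x": 0, "y": 0, "z": 0, "yaw": 0},
    {"x": 0, "y": 0, "z": 0, "yaw": 0},
    {"x": 0, "y": 0, "z": 0, "yaw": 0},
  ],
  gripper=-1,
)

```text
clock: 12.38
eef_pos: [0.6512, -0.114, 0.0861]
tool_rot: [-0.002, 1.0, -0.0, 0.001]
ft_force: [1.3, 0.1, 5.9]
grip_width: 0.0222
grasp_force: 59.4
```

Request:
move_arm(
  motion=[
    {"x": 0, "y": 0, "z": -0.5, "yaw": 0},
    {"x": 0, "y": 0, "z": -1.5, "yaw": 0},
    {"x": 0, "y": 0, "z": -3, "yaw": 0},
    {"x": 0, "y": 0, "z": -4, "yaw": 0},
    {"x": 0, "y": 0, "z": -4, "yaw": 0},
  ],
)

```text
clock: 13.0
eef_pos: [0.6516, -0.114, 0.1271]
tool_rot: [-0.002, 1.0, -0.0, 0.002]
ft_force: [0.6, -0.4, -1.3]
grip_width: 0.0221
grasp_force: 58.9
```

```bash
python3 - <<'E'
from h import *
go(.5115,-.0835,.0195,180);im=bot.camera("wrist");cv2.imwrite("pics/w7.png",im[150:,100:540])
E
```

```text
shift [14.03  3.11 10.72] yaw 0.2 heading -179.8 tcp [ 0.6516 -0.114   0.1271] t 13.0
```

View pics/w7.png

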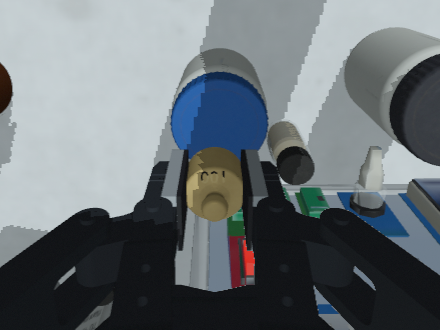

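The weight is held upright at (215,190) in the crop, and the blue jar below is undisturbed. Next it goes to the pad.

Request:
move_arm(
  motion=[
    {"x": 1, "y": 0, "z": -2, "yaw": 0},
    {"x": 5, "y": 1, "z": -2, "yaw": 0},
    {"x": 10, "y": 2, "z": -1, "yaw": 0},
    {"x": 13, "y": 3, "z": 2, "yaw": 0},
    {"x": 14, "y": 3.1, "z": 5, "yaw": 0},
    {"x": 14, "y": 3.1, "z": 8, "yaw": 0},
    {"x": 14, "y": 3.1, "z": 9.5, "yaw": 0},
    {"x": 14, "y": 3.1, "z": 10.2, "yaw": 0},
    {"x": 14, "y": 3.1, "z": 10.6, "yaw": 0},
    {"x": 14, "y": 3.1, "z": 10.6, "yaw": 0},
    {"x": 14, "y": 3.1, "z": 10.6, "yaw": 0},
  ],
)

```text
clock: 14.42
eef_pos: [0.5111, -0.0835, 0.0199]
tool_rot: [-0.002, 1.0, -0.0, 0.001]
ft_force: [-0.1, 0.6, -0.5]
grip_width: 0.0221
grasp_force: 59.0
```

```bash
python3 - <<'E'
from h import *
go(.5115,-.0835,.0195,180);im=bot.camera("wrist");cv2.imwrite("pics/w8.png",im[150:,100:540]);print(bot.get_obs()["ft_force"])
E
```

```text
shift [-0.04  0.    0.04] yaw 0.2 heading -179.8 tcp [ 0.5111 -0.0835  0.0199] t 14.425
[ 0.11199304  0.26888671 -0.44641081]
```

View pics/w8.png

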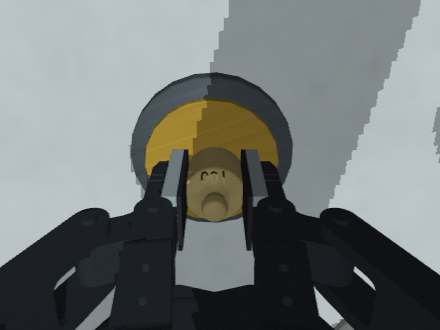

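Weight on the brass, centred laterally (pad 147–279, weight 214). Release, then go over to the black jar.

Request:
move_arm(
  motion=[
    {"x": 0, "y": 0, "z": 0.05, "yaw": 0},
    {"x": 0, "y": 0, "z": 0.05, "yaw": 0},
    {"x": 0, "y": 0, "z": 0.05, "yaw": 0},
    {"x": 0, "y": 0, "z": -0.5, "yaw": 0},
    {"x": 0, "y": 0, "z": -3, "yaw": 0},
    {"x": 0, "y": 0, "z": -8, "yaw": 0},
    {"x": 0, "y": 2, "z": -13, "yaw": 0},
    {"x": -4, "y": 5, "z": -16, "yaw": 0},
    {"x": -8, "y": 9.4, "z": -16, "yaw": 0},
    {"x": -8, "y": 9.4, "z": -16, "yaw": 0},
    {"x": -8, "y": 9.4, "z": -16, "yaw": 0},
  ],
  gripper=1,
)

```text
clock: 15.85
eef_pos: [0.5894, 0.011, 0.1788]
tool_rot: [-0.002, 1.0, -0.0, -0.001]
ft_force: [-0.8, 0.2, -0.3]
grip_width: 0.085
grasp_force: 0.0
```

```bash
python3 - <<'E'
from h import *
go(.640,.0135,.0595,180);im=bot.camera("wrist");cv2.imwrite("pics/w9.png",im)
for n in("jar_black_mid","weight_mid"):
  for d in bot.cut_out("wrist",n)[:1]:print(n,d["score"],d["centre"])
E
```

```text
shift [-5.08  0.24 11.93] yaw 0.3 heading -179.7 tcp [0.5894 0.011  0.1788] t 15.85
jar_black_mid 0.82 [298.5, 320.4]
weight_mid 0.59 [130.8, 191.1]
```

View pics/w9.png

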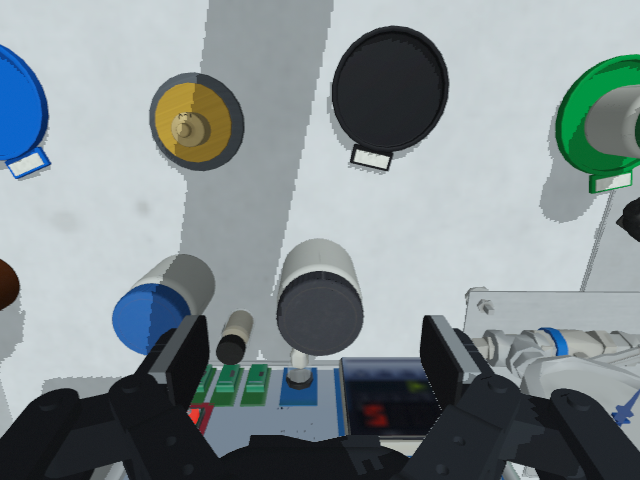

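Black lid at (320,317), spanning columns 277–363. The weight stands on the pad, the green jar stands in its stand, and the vial is untouched. A white toggle on the panel at (300,352) sticks out behind the jar, so I'll triangulate it.

```bash
python3 - <<'E'
from h import *
for r,c in((317,277),(317,363),(355,320)):print(ray("wrist",r,c,.091))
top=bot.camera("top");cv2.imwrite("pics/t2.png",cv2.resize(top[170:240,310:420],None,fx=6,fy=6,interpolation=cv2.INTER_CUBIC))
for z in(.06,.1,.14,.18):print(z,"wrist",ray("wrist",352,298,z),"top",ray("top",197,344,z),ray("top",182,344,z))
E
```

```text
[ 0.63990446 -0.01579001]
[0.63978757 0.04499995]
[0.67138756 0.01483198]
0.06 wrist [ 0.69079211 -0.00286903] top [0.68769993 0.00082252] [0.72324569 0.00112684]
0.1 wrist [ 0.66282344 -0.00090907] top [0.67888378 0.00301998] [0.713253   0.00331423]
0.14 wrist [0.63485476 0.00105088] top [0.67006762 0.00521744] [0.70326031 0.00550161]
0.18 wrist [0.60688608 0.00301084] top [0.66125147 0.00741489] [0.69326762 0.007689  ]
```

View pics/t2.png

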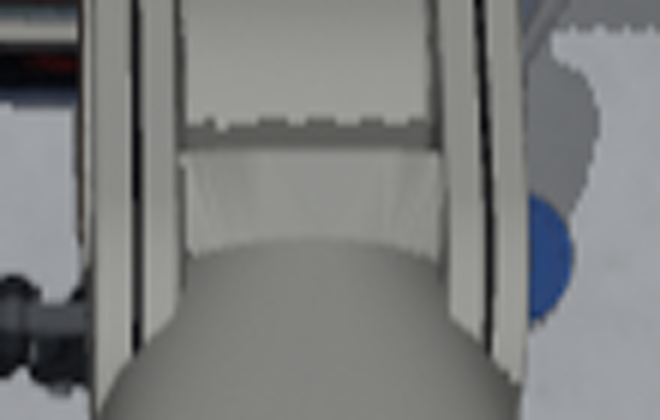

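The toggle ray fits a low part at about (0.69, 0, 0.06). That is below the gripper body and clear of the fingers. The arm covers the rest of this top view. Lid centre (0.640, 0.0146), so I descend and grip.

Request:
move_arm(
  motion=[
    {"x": -3, "y": 0.3, "z": 2, "yaw": 0},
    {"x": -5.1, "y": 0.35, "z": 4, "yaw": 0},
    {"x": -5.1, "y": 0.35, "z": 5, "yaw": 0},
    {"x": -5.1, "y": 0.35, "z": 7, "yaw": 0},
    {"x": -5.1, "y": 0.35, "z": 9, "yaw": 0},
    {"x": -5.1, "y": 0.35, "z": 10.5, "yaw": 0},
    {"x": -5.1, "y": 0.35, "z": 11.5, "yaw": 0},
    {"x": -5.1, "y": 0.35, "z": 11.9, "yaw": 0},
    {"x": -5.1, "y": 0.35, "z": 11.9, "yaw": 0},
  ],
)

```text
clock: 17.18
eef_pos: [0.6412, 0.0146, 0.0605]
tool_rot: [-0.002, 1.0, 0.0, 0.0]
ft_force: [-0.4, 0.2, -0.5]
grip_width: 0.0854
grasp_force: 0.0
```

Request:
move_arm(
  motion=[
    {"x": 0, "y": 0, "z": 0, "yaw": 0},
    {"x": 0, "y": 0, "z": 0, "yaw": 0},
    {"x": 0, "y": 0, "z": 0, "yaw": 0},
    {"x": 0, "y": 0, "z": 0, "yaw": 0},
    {"x": 0, "y": 0, "z": 0, "yaw": 0},
    {"x": 0, "y": 0, "z": 0, "yaw": 0},
  ],
  gripper=-1,
)

```text
clock: 17.92
eef_pos: [0.6424, 0.0148, 0.0619]
tool_rot: [-0.002, 1.0, 0.0, 0.002]
ft_force: [0.1, 0.4, 5.4]
grip_width: 0.0601
grasp_force: 65.6
```

Request:
move_arm(
  motion=[
    {"x": 0, "y": 0, "z": -1, "yaw": 0},
    {"x": 0, "y": 0, "z": -3, "yaw": 0},
    {"x": 0, "y": 0, "z": -6, "yaw": 0},
    {"x": 3, "y": 1, "z": -7, "yaw": 0},
    {"x": 8, "y": 3, "z": -7, "yaw": 0},
    {"x": 13, "y": 5, "z": -7, "yaw": 0},
    {"x": 15.5, "y": 5.5, "z": -6, "yaw": 0},
    {"x": 15.5, "y": 5.5, "z": -4, "yaw": 0},
    {"x": 15.5, "y": 5.5, "z": -3, "yaw": 0},
    {"x": 15.5, "y": 5.5, "z": -3, "yaw": 0},
  ],
)

```text
clock: 19.18
eef_pos: [0.4853, 0.0688, 0.0896]
tool_rot: [-0.002, 1.0, -0.0, -0.001]
ft_force: [0.4, -0.3, -2.3]
grip_width: 0.0604
grasp_force: 64.8
```

```bash
python3 - <<'E'
from h import *
go(.487,.070,.0675,180);im=bot.camera("wrist");cv2.imwrite("pics/w10.png",im[100:,100:540]);print(bot.get_obs()["grip_width"])
E
```

```text
shift [-0.18  0.12  2.2 ] yaw 0.2 heading -179.8 tcp [0.4853 0.0688 0.0896] t 19.175
0.060549864408499264
```

View pics/w10.png

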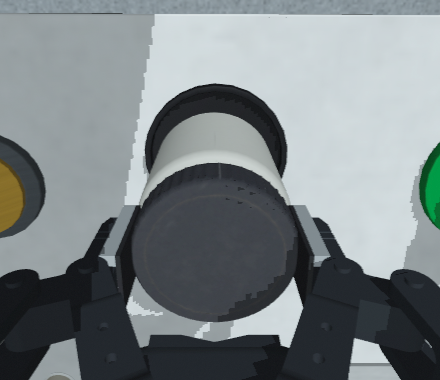

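Jar over the black stand, whose rim spans columns 145–286 in the crop with the near edge at row 84.

```bash
python3 - <<'E'
from h import *
print(ray("wrist",184,315.5,.010)+[.046,0],ray("wrist",250,245,.01),ray("wrist",250,386,.01))
E
```

```text
[0.48720013 0.0698871 ] [0.48365209 0.0249305 ] [0.48337819 0.11522696]
```

Request:
move_arm(
  motion=[
    {"x": -0.2, "y": 0.1, "z": 0.7, "yaw": 0},
    {"x": -0.2, "y": 0.1, "z": 1.4, "yaw": 0},
    {"x": -0.2, "y": 0.1, "z": 1.9, "yaw": 0},
    {"x": -0.2, "y": 0.1, "z": 2.15, "yaw": 0},
    {"x": -0.2, "y": 0.1, "z": 2.25, "yaw": 0},
    {"x": -0.2, "y": 0.1, "z": 2.25, "yaw": 0},
  ],
)

```text
clock: 19.98
eef_pos: [0.4879, 0.07, 0.0679]
tool_rot: [-0.002, 1.0, 0.0, 0.0]
ft_force: [-0.2, -0.8, -1.0]
grip_width: 0.0604
grasp_force: 64.8
```

Request:
move_arm(
  motion=[
    {"x": 0, "y": 0, "z": 0.1, "yaw": 0},
    {"x": 0, "y": 0, "z": 0.1, "yaw": 0},
    {"x": 0, "y": 0, "z": 0.1, "yaw": 0},
    {"x": 0, "y": 0, "z": 0.1, "yaw": 0},
    {"x": 0, "y": 0, "z": -0.5, "yaw": 0},
    {"x": 0, "y": 0, "z": -3, "yaw": 0},
    {"x": 0, "y": 0, "z": -8, "yaw": 0},
    {"x": 0, "y": -4, "z": -11, "yaw": 0},
    {"x": -3, "y": -9, "z": -11, "yaw": 0},
    {"x": -7, "y": -14, "z": -11, "yaw": 0},
    {"x": -11.2, "y": -18, "z": -11, "yaw": 0},
    {"x": -11.2, "y": -18, "z": -11, "yaw": 0},
    {"x": -11.2, "y": -18, "z": -11, "yaw": 0},
  ],
  gripper=1,
)

```text
clock: 21.6
eef_pos: [0.6, -0.1095, 0.1774]
tool_rot: [-0.002, 1.0, 0.0, -0.001]
ft_force: [0.3, 0.3, -0.0]
grip_width: 0.0854
grasp_force: 0.0
```

```bash
python3 - <<'E'
from h import *
go(.6505,-.110,.0515,180);im=bot.camera("wrist")
hsv=cv2.cvtColor(im,cv2.COLOR_BGR2HSV)
for n in("jar_blue_mid","weight_mid","jar_black_mid","vial_mid"):
  for d in bot.cut_out("wrist",n)[:1]:print(n,round(d["score"],2),np.round(d["centre"]))
d=bot.cut_out("wrist","jar_blue_mid")[0];m=cv2.inRange(hsv,(95,70,25),(130,255,255))*d["mask"].astype(np.uint8)
ys,xs=np.nonzero(m);w=[(xs[ys==r].min(),xs[ys==r].max()) if (ys==r).any() else (0,0) for r in range(480)]
wd=np.array([b-a for a,b in w]);k=int(np.median(np.nonzero(wd>=wd.max()-1)[0]));print("widest",k,w[k],"rows",ys.min(),ys.max())
L,R=ray("wrist",k,w[k][0],.083),ray("wrist",k,w[k][1],.083);F=ray("wrist",ys.max(),sum(w[k])/2,.083);print(L,R,"far",F,"centre",F[0]-.027,(L[1]+R[1])/2)
E
```

```text
shift [-5.07 -0.07 12.58] yaw 0.2 heading -179.8 tcp [ 0.6    -0.1095  0.1774] t 21.6
jar_blue_mid 0.95 [297. 314.]
weight_mid 0.84 [114. 350.]
jar_black_mid 0.82 [ 74. 582.]
vial_mid 0.96 [328. 370.]
widest 311 (np.int64(276), np.int64(348)) rows 272 345
[ 0.65059345 -0.13563177] [ 0.65035437 -0.08340609] far [ 0.67917906 -0.10943343] centre 0.6521790577376406 -0.10951892966402249
```

Request:
move_arm(
  motion=[
    {"x": -3, "y": 0, "z": 2, "yaw": 0},
    {"x": -5.1, "y": 0, "z": 4, "yaw": 0},
    {"x": -5.1, "y": 0, "z": 5, "yaw": 0},
    {"x": -5.1, "y": 0, "z": 7, "yaw": 0},
    {"x": -5.1, "y": 0, "z": 9, "yaw": 0},
    {"x": -5.1, "y": 0, "z": 11, "yaw": 0},
    {"x": -5.1, "y": 0, "z": 12, "yaw": 0},
    {"x": -5.1, "y": 0, "z": 12.5, "yaw": 0},
    {"x": -5.1, "y": 0, "z": 12.5, "yaw": 0},
  ],
)

```text
clock: 23.02
eef_pos: [0.6516, -0.1093, 0.0532]
tool_rot: [-0.002, 1.0, -0.0, 0.0]
ft_force: [0.4, 0.2, 0.2]
grip_width: 0.0855
grasp_force: 0.0
```

Request:
move_arm(
  motion=[
    {"x": 0, "y": 0, "z": 0, "yaw": 0},
    {"x": 0, "y": 0, "z": 0, "yaw": 0},
    {"x": 0, "y": 0, "z": 0, "yaw": 0},
    {"x": 0, "y": 0, "z": 0, "yaw": 0},
    {"x": 0, "y": 0, "z": 0, "yaw": 0},
    {"x": 0, "y": 0, "z": 0, "yaw": 0},
    {"x": 0, "y": 0, "z": 0, "yaw": 0},
  ],
  gripper=-1,
)

```text
clock: 23.9
eef_pos: [0.6527, -0.1098, 0.0543]
tool_rot: [-0.002, 1.0, -0.0, 0.001]
ft_force: [-0.4, 0.1, 4.9]
grip_width: 0.0523
grasp_force: 62.8
```

Request:
move_arm(
  motion=[
    {"x": 0, "y": 0, "z": -1, "yaw": 0},
    {"x": 0, "y": 0, "z": -3, "yaw": 0},
    {"x": 0, "y": 0, "z": -7, "yaw": 0},
    {"x": 4, "y": 0, "z": -8, "yaw": 0},
    {"x": 9, "y": -1, "z": -8, "yaw": 0},
    {"x": 13, "y": -4, "z": -8, "yaw": 0},
    {"x": 15.5, "y": -9, "z": -8, "yaw": 0},
    {"x": 15.6, "y": -13, "z": -7, "yaw": 0},
    {"x": 15.6, "y": -13.9, "z": -5, "yaw": 0},
    {"x": 15.6, "y": -13.9, "z": -3, "yaw": 0},
    {"x": 15.6, "y": -13.9, "z": -3, "yaw": 0},
  ],
)

```text
clock: 25.28
eef_pos: [0.4941, -0.2482, 0.0809]
tool_rot: [-0.002, 1.0, 0.001, -0.002]
ft_force: [-0.1, -0.2, -2.8]
grip_width: 0.052
grasp_force: 61.8
```

```bash
python3 - <<'E'
from h import *
go(.496,-.249,.0598,180);im=bot.camera("wrist");print(bot.get_obs()["grip_width"])
hsv=cv2.cvtColor(im,cv2.COLOR_BGR2HSV);m=cv2.inRange(hsv,(95,70,25),(130,255,255))
m[:100]=0
ys,xs=np.nonzero(m);ok=(xs>180)&(xs<460);ys,xs=ys[ok],xs[ok]
for r in range(140,300,15):
    q=xs[ys==r]
    if len(q):print(r,q.min(),q.max(),np.round(ray("wrist",r,q.min(),.01),4),np.round(ray("wrist",r,q.max(),.01),4))
r=ys.min();print("near",r,ray("wrist",r,xs[ys==r].mean(),.01)+[.046,0])
E
```

```text
shift [-0.2  -0.09  2.11] yaw 0.2 heading -179.8 tcp [ 0.4941 -0.2482  0.0809] t 25.275
0.0523221753026715
200 264 354 [ 0.4585 -0.2777] [ 0.4583 -0.2245]
215 250 368 [ 0.4676 -0.2864] [ 0.4674 -0.2158]
230 241 377 [ 0.477  -0.2923] [ 0.4768 -0.2099]
245 237 382 [ 0.4866 -0.2954] [ 0.4864 -0.2063]
260 236 383 [ 0.4965 -0.2966] [ 0.4962 -0.205 ]
275 239 381 [ 0.5066 -0.2954] [ 0.5064 -0.2057]
290 246 363 [ 0.517  -0.2915] [ 0.5168 -0.2166]
near 186 [ 0.49613061 -0.25139974]
```

Request:
move_arm(
  motion=[
    {"x": -0.2, "y": -0.2, "z": 0.7, "yaw": 0},
    {"x": -0.3, "y": -0.25, "z": 1.4, "yaw": 0},
    {"x": -0.3, "y": -0.25, "z": 1.9, "yaw": 0},
    {"x": -0.3, "y": -0.25, "z": 2.15, "yaw": 0},
    {"x": -0.3, "y": -0.25, "z": 2.2, "yaw": 0},
    {"x": -0.3, "y": -0.25, "z": 2.2, "yaw": 0},
  ],
)

```text
clock: 26.08
eef_pos: [0.4992, -0.2515, 0.061]
tool_rot: [-0.002, 1.0, -0.0, 0.0]
ft_force: [0.1, -0.3, -1.6]
grip_width: 0.0526
grasp_force: 61.8
```

Request:
move_arm(
  motion=[
    {"x": 0, "y": 0, "z": 0.1, "yaw": 0},
    {"x": 0, "y": 0, "z": 0.1, "yaw": 0},
    {"x": 0, "y": 0, "z": 0.1, "yaw": 0},
    {"x": 0, "y": 0, "z": 0.1, "yaw": 0},
    {"x": 0, "y": 0, "z": 0.1, "yaw": 0},
    {"x": 0, "y": 0, "z": -0.5, "yaw": 0},
    {"x": 0, "y": 0, "z": -3, "yaw": 0},
    {"x": 0, "y": 0, "z": -8, "yaw": 0},
    {"x": 5, "y": 4, "z": -14, "yaw": 0},
    {"x": 10, "y": 8, "z": -19, "yaw": 0},
    {"x": 14, "y": 13, "z": -24, "yaw": 0},
    {"x": 14, "y": 18, "z": -28, "yaw": 0},
    {"x": 14, "y": 22, "z": -30, "yaw": 0},
    {"x": 14, "y": 22, "z": -30, "yaw": 0},
    {"x": 14, "y": 22, "z": -30, "yaw": 0},
  ],
  gripper=1,
)

```text
clock: 27.95
eef_pos: [0.3586, -0.0307, 0.3633]
tool_rot: [-0.004, 1.0, -0.0, 0.003]
ft_force: [0.5, -0.8, -0.2]
grip_width: 0.0858
grasp_force: 0.0
```

```bash
python3 - <<'E'
from h import *
o=bot.get_obs();print(o["eef_pos"],o["clock"])
for cam in("wrist","top"):
  im=bot.camera(cam)
  for n,z in dict(jar_black_mid=.06,jar_green_mid=.05,jar_blue_mid=.06,weight_mid=.031,bottle_mid=.057,vial_mid=.028).items():
    for d in bot.cut_out(cam,n)[:1]:
      r,c=d["centre"];print(cam,n,round(d["score"],2),int(r),int(c),np.round(ray(cam,r,c,z),3))
E
```

```text
[ 0.3586485  -0.03070449  0.36327522] 27.95
wrist jar_black_mid 0.76 283 390 [0.481 0.069]
wrist jar_blue_mid 0.77 286 150 [ 0.484 -0.247]
wrist bottle_mid 0.57 364 131 [ 0.608 -0.292]
wrist vial_mid 0.77 396 293 [ 0.69  -0.064]
top jar_black_mid 0.91 285 311 [0.483 0.073]
top jar_green_mid 0.89 275 232 [0.503 0.254]
top jar_blue_mid 0.57 281 452 [ 0.495 -0.247]
top weight_mid 0.64 273 378 [ 0.514 -0.082]
top bottle_mid 0.77 215 468 [ 0.651 -0.288]
top vial_mid 0.56 198 367 [ 0.692 -0.058]
```

All the positions match their stands and the pad, and the bottle and vial are where they were. Handing in.

```bash
python3 -c "
from workcell import bot
print(bot.job_done())"
```

```text
the job is handed in; nothing more can be done
None
```

I handed the job in at about 28 s on the robot's clock: my last camera check put each jar in its own colour's stand, the weight on the brass pad, and the bottle and vial where they started, but the hand-in returned no verdict.

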